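# Dress the bedside: plant stack and lidded candle

### The arm

A 6-joint arm with a two-finger parallel gripper is mounted at the origin on the work surface. World frame = base frame: x ahead of the robot, y to its left, z up, the work surface at z = 0. Lengths are in m, angles in rad, forces in N, time in s.
With the tool pointing down it reaches from about 0.4 to 0.825 m from the base axis. Payload 7 kg.
Tool frame: the origin (TCP) lies midway between the tips of the shut fingers; the grasp point (between the pads) lies 19 mm behind it; z points along the fingers, y is the line along which they close (so a half turn about z gives the same grasp; the last joint's range is limited). The gripper opens to 85 mm and grips with 20 to 120 N. Pads are 22 mm wide; open, the fingers measure 114 mm over their backs; the gripper's body (76 mm by 85 mm) begins 54 mm behind the grasp point. The pads swing forward as they close: fully open they stand 13 mm farther back than shut.
Start: joints at [-0.88, 0.359, 0.012, 0, -1.224, -0.288], TCP at [0.265, -0.621, 0.231] pointing down, gripper open.
Joint ranges: [-3.07, 3.07], [-1.43, 2.12], [-1.02, 1.25], [-3.03, 1.67], [-3.05, -0], [-3.03, 3.03]. Speed limits (rad/s): [2.39, 2.39, 3.01, 3.14, 3.14, 3.14].

### API

Orientations are given as a unit quaternion [w, x, y, z].
In Python, from rig import arm, capture, get_calibration gives the robot as it stands.
- The arm moves only by the tool jog_arm, never from a script. Its argument "moves" is text: rows parted by semicolons, each of 7 numbers parted by spaces: the opening, from 0 (shut) to 1 (fully open), then the shift along the world's x, y, z in units of 40 mm (1.0 is 40 mm), then the turn, a rotation vector about the world's x, y, z in units of 5 degrees (1.0 is 5 degrees). A call has 1 to 8 rows; each row is the pose to reach, as a shift and turn from the pose commanded when the call began; what a row does not reach only later rows make up. A row lasts 1/8 s, in which the tool goes at most 62.5 mm and 10.7 degrees, less where a joint would pass 70% of its speed; a pose out of reach is approached as far as the arm can. A call with a gripper value outside its range is refused whole. The fingers move at their own pace and stop on an object; "grip_force" is the grip in N (left out, the last holds). Time passes only in rows, so rows that repeat a pose let the fingers close. It gives the time, the measured TCP pose, the force, the opening and the grip force at its end, in the units of the state.
- arm.observe(): the state, without advancing time (a new reading comes with each control period).
- capture(name): name is "scene" or "top" or "wrist"; returns (picture, depth): 400x640x3 uint8, blue, green, red; 400x640 float32, m along the optical axis (not along the pixel's ray), 0 where there is no reading.
- get_calibration(name): a dict with "camera_matrix" (3x3 intrinsics, pixels), "R" (3x3) and "t" (3): a world point X has camera coordinates R X + t. Camera axes: x right, y down, z forward; pixel columns grow to the right and rows downward; lengths in m; the calibration is good to about 2 mm. A picture is of the moment at which its call begins: read the wrist's pose just before it. get_calibration takes no time and is no camera call; for the wrist camera it gives the pose at the moment of the call.
- arm.close_job(): hands the job in; it is judged then, once.
The state is a dict: "time": time; "joints": joint angles; "qvel": joint speeds; "tau": joint torques, N m; "tcp_pos": TCP position; "eef_rot": TCP orientation; "wrist_force": force on the tool from outside, world axes, zero at the start; "moment": the same for the moment, N m; "gripper_width": finger opening in m; "grip_force": force on a finger pad.
Only numpy, scipy, OpenCV 4.12 (cv2) and the standard library are available. Lean on these libraries where they do the work, as an engineer would, in place of code of your own. Each camera call takes 0.05 s, during which the arm holds its last target. There are 200 camera calls.

### The job

Put the bedside things together in this order, letting go of each piece before fetching the next: the white saucer in the middle of the round green mat, the blue planter in the saucer, the potted succulent in the planter, then the amber candle jar in the middle of the brass dish, and last the wooden lid on the candle jar. Everything should end upright, properly seated and at rest; never tip the succulent or the candle over, and leave the photo frame, the tulip vase and the lotion bottle where they stand.

Things in the scene. Friction and masses are not known exactly. Their poses are not given: they have to be found in the camera images.
- green_mat: Flat round leaf-green wooden mat, diameter 90, 4 thick (all sizes in mm), fixed on the table. Origin: centre of its underside, z up; round. Its top is 4 above the origin.
- brass_dish: Flat, solid round brass dish without a rim, 92 across the top edge and 84 at the foot, 6 thick, fixed on the table. Origin: centre of its underside, z up; round. Its top is 6 above the origin.
- saucer: Small, thick white ceramic saucer, loose, about 90 g: outer diameter 63, straight-sided, 16 high; wall 3.5, so an open recess of diameter 56, 6 deep, whose floor is 10 above the origin. Stands on the table; can be gripped across its outside by the fingertips. Origin: centre of its underside, z up; round. 
- planter: Blue ceramic planter (open cup), loose, about 140 g: 40 high, outer diameter 47 at the foot widening to 58 at 12 up and straight from there to the rim; wall 4, so the mouth is about 50 wide; inner floor 5 above the origin. Its foot fits the saucer's recess with about 4 to spare all round. Grip across the outside. Origin: centre of its underside, z up; round. 
- plant: Green succulent in a terracotta pot, loose, about 150 g: pot 34 in diameter at the foot, 40 at 42 up, then a straight collar of diameter 44 from 42 to 70 up. Stiff leaves reach 105 up and stay within a 37 circle. Seated in the planter, its collar stands from 7 to 35 above the planter's rim; grip across the upper part of the collar. Origin: centre of its underside, z up; round. 
- candle: Candle in an amber glass jar with cream wax, loose, about 260 g: jar outer diameter 56, 70 high, straight; mouth 48 wide, the wax surface is 52 above the origin. Grip across the outside. Origin: centre of its underside, z up; round. 
- lid: Light wooden jar lid, loose, about 60 g, knob up: plug of diameter 40 from 0 to 6, disc of diameter 56 from 6 to 14, knob of diameter 18 from 14 to 38 above the origin. It stands on its plug; seated, the plug is in the jar mouth (4 to spare all round), the disc on the rim, its origin 64 above the jar's. Grip by the knob. Origin: centre of its underside, z up; round. 
- photo_frame: Bystander: sage-green photo frame, 120 wide, about 155 high, leaning back on a dark wooden foot 100 by 100. Origin: under the middle of the frame, on the table; its x axis points to its back. Leave alone.
- tulip_vase: Bystander: round green glass vase, 104 wide, 140 high, with pink, purple and white tulips up to 275 high. Origin: centre of its underside. Leave alone.
- lotion: Bystander: teal lotion bottle, diameter 40, 125 high with its brass-coloured cap. Origin: centre of its underside. Leave alone.
Not all that is in view belongs to the job. What is shaped like the candle but purple or red is not meant. Of the things that look like the planter, take the one that is farthest to the robot's right at the start.

How it is judged:
By the outcome, as a careful person would: the job done as asked, in the order asked, and still so for the second after the job is handed in, with the robot touching nothing.
It also fails if it takes over 131 s, if anything falls off the work surface, if the arm or the gripper's body presses on something with over 40 N, if the wrist force passes 120 N, or if a joint passes its speed limit or range.

## Working session

There is one attempt and no reset: what is moved stays moved. The work goes in short steps, Python scripts to look and compute and a tool call to move; the robot and the scene stay as the last step left them, time stands still between calls to the robot, and variables do not carry over. Pictures are saved under pics/ and viewed, at most 14 in all, crops included, and the job is handed in when it is done.

Besides the shell and the picture viewer there is one more tool, called after "Request:" as a command line: name --argument value ..., lists and objects as JSON in quotes. jog_arm: Moves the arm, as the interface text tells. Its arguments: {"type":"object","properties":{"moves":{"type":"string"},"grip_force":{"type":"number"}},"required":["moves"]}

```bash
mkdir -p pics; ls
cat > h.py <<'E'
import numpy as np, cv2
from rig import arm, capture, get_calibration
def snap(n):
    c=get_calibration(n); im,d=capture(n); return im,d,c
def cloud(d,c):
    K=np.array(c["camera_matrix"]);R=np.array(c["R"]);t=np.array(c["t"]).ravel()
    v,u=np.mgrid[0:d.shape[0],0:d.shape[1]]
    P=np.stack([(u-K[0,2])/K[0,0]*d,(v-K[1,2])/K[1,1]*d,d],-1)
    return (P-t)@R
E
python3 - <<'E'
from h import *
for n in("scene","top"):
    im,d,c=snap(n); cv2.imwrite(f"pics/{n}0.png",im); np.savez(f"{n}0.npz",im=im,P=cloud(d,c),d=d)
    print(n,(-np.array(c["R"]).T@np.array(c["t"]).ravel()))
print(arm.observe())
E
```

```text
pics
scene [1.41707827 0.38864978 0.71174342]
top [0.37988298 0.01381635 1.46913093]
{'time': 0.1, 'joints': array([-8.79917240e-01,  3.59327135e-01,  1.11588701e-02, -3.05566190e-04,
       -1.22409264e+00, -2.88083582e-01]), 'qvel': array([-0.00018674, -0.00231268,  0.00252007,  0.00233596,  0.00047885,
        0.0004842 ]), 'tau': array([-1.48769406e-03, -5.84764588e+01,  2.94110280e+01,  6.95466354e+00,
       -3.19607228e-03, -8.50274432e-06]), 'tcp_pos': array([ 0.26439417, -0.62060322,  0.23045388]), 'eef_rot': array([-2.17513131e-04, -1.99988001e-01,  9.79798062e-01,  7.13842799e-04]), 'wrist_force': array([-0.57027233,  0.47227778,  0.52086846]), 'moment': array([ 0.03706344, -0.02320711,  0.01385485]), 'grip_force': 0.0, 'gripper_width': 0.08519266395318344}
```

View pics/top0.png

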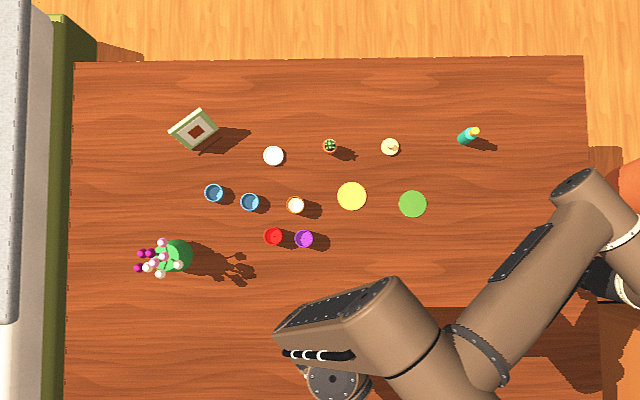

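View pics/scene0.png

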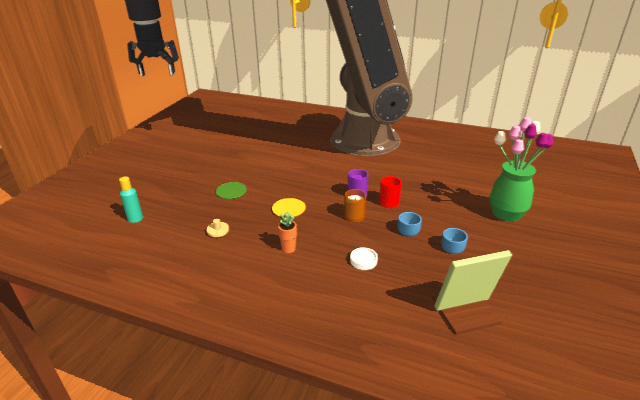

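The top view shows the saucer (273,156), planters (214,193) and (249,202), amber candle (296,205), plant (330,146), lid (390,147), mat (413,204) and dish (351,196). The scene view agrees with this.

```bash
cat >> h.py <<'E'
def obj(P,im,u,v,r,zlo,zhi):
    """points near pixel in height band -> min enclosing circle centre/diameter"""
    vv,uu=np.mgrid[0:400,0:640]
    m=((uu-u)**2+(vv-v)**2<r*r)&(P[...,2]>zlo)&(P[...,2]<zhi)
    q=P[m].astype(np.float32)
    (c,rad)=cv2.minEnclosingCircle(q[:,:2].copy())
    return np.round([*c,2*rad,q[:,:2].mean(0)[0],q[:,:2].mean(0)[1],np.median(q[:,2]),len(q)],4)
E
python3 - <<'E'
from h import *
z=np.load("top0.npz");P=z["P"];im=z["im"]
hsv=cv2.cvtColor(im,cv2.COLOR_BGR2HSV)
for n,u,v,r,a,b in [("saucer",273,156,16,.012,.03),("plA",214,193,15,.034,.05),("plB",249,202,15,.034,.05),("candle",296,205,14,.064,.08),("plant",330,146,14,.06,.12),("lid",390,147,14,.01,.02),("lidknob",390,147,14,.03,.05),("lotion",474,131,14,.1,.14),("red",273,236,14,.055,.09),("purple",304,239,14,.055,.09)]:
    try: print(n,obj(P,im,u,v,r,a,b))
    except Exception as e: print(n,e)
for n,(u,v) in dict(mat=(413,204),dish=(351,196)).items():
    c=hsv[v,u].astype(int); m=(np.abs(hsv.astype(int)-c)[...,0]<7)&(hsv[...,1]>100)
    vv,uu=np.mgrid[0:400,0:640]; m&=((uu-u)**2+(vv-v)**2<22**2); q=P[m].astype(np.float32)
    print(n,cv2.minEnclosingCircle(q[:,:2].copy()),q.mean(0),np.median(q[:,2]),m.sum())
print("table z",np.median(P[300:340,100:250,2]),np.median(P[90:120,280:420,2]))
E
```

```text
saucer [6.233e-01 1.784e-01 6.330e-02 6.242e-01 1.772e-01 1.420e-02 8.400e+01]
plA [5.020e-01 3.655e-01 5.870e-02 5.004e-01 3.667e-01 3.830e-02 7.200e+01]
plB [4.721e-01 2.520e-01 5.780e-02 4.702e-01 2.517e-01 3.850e-02 6.200e+01]
candle [4.584e-01 1.053e-01 5.580e-02 4.579e-01 1.046e-01 6.880e-02 6.900e+01]
plant [ 6.417e-01 -4.500e-03  4.420e-02  6.396e-01 -4.300e-03  7.380e-02
  1.530e+02]
lid [ 6.473e-01 -1.998e-01  5.620e-02  6.469e-01 -1.996e-01  1.390e-02
  1.730e+02]
lidknob [ 6.459e-01 -1.995e-01  1.620e-02  6.462e-01 -1.993e-01  3.570e-02
  2.300e+01]
lotion [ 6.716e-01 -4.401e-01  2.500e-02  6.701e-01 -4.385e-01  1.226e-01
  6.900e+01]
red [3.633e-01 1.749e-01 5.600e-02 3.644e-01 1.759e-01 6.730e-02 9.300e+01]
purple [3.545e-01 8.020e-02 5.580e-02 3.545e-01 8.110e-02 6.720e-02 9.200e+01]
mat ((0.4239591360092163, -0.15006549656391144), 0.16980554163455963) [ 0.46016702 -0.26926735  0.0055269 ] 0.0030194493 590
dish ((0.4544828534126282, -0.040497761219739914), 0.092377670109272) [ 0.48736086 -0.07124662  0.01837718] 0.0046263956 639
table z -0.0016203194869005393 -0.0011510704684592333
```

Of the two planters, the right one is at y≈0.252. I'll move over the mat and dish for close wrist views.

Request:
jog_arm --moves "1 5.25 11.25 2 0 0 0;1 5.25 11.25 2 0 0 0;1 5.25 11.25 2 0 0 0;1 5.25 11.25 2 0 0 0;1 5.25 11.25 2 0 0 0;1 5.25 11.25 2 0 0 0;1 5.25 11.25 2 0 0 0;1 5.25 11.25 2 0 0 0"

```text
time: 1.1
tcp_pos: [0.4736, -0.1716, 0.3112]
eef_rot: [0.0, -0.2, 0.98, 0.0]
wrist_force: [1.6, -0.6, 1.0]
gripper_width: 0.0854
grip_force: 0.0
```

Request:
jog_arm --moves "1 0 0 0 0 0 0;1 0 0 0 0 0 0;1 0 0 0 0 0 0"

```text
time: 1.48
tcp_pos: [0.4727, -0.1746, 0.3104]
eef_rot: [-0.0, -0.199, 0.98, 0.0]
wrist_force: [-0.8, 0.5, 0.1]
gripper_width: 0.0856
grip_force: 0.0
```

Run:
```python
from h import *
im,d,c=snap("wrist");cv2.imwrite("pics/w1.png",im);np.savez("w1.npz",im=im,P=cloud(d,c))
print(-np.array(c["R"]).T@np.array(c["t"]).ravel(),np.array(c["R"]).round(2),arm.observe()["tcp_pos"],arm.observe()["joints"])
```

```text
[ 0.40958432 -0.20076476  0.45277806] [[-0.39  0.92  0.  ]
 [ 0.89  0.38  0.27]
 [ 0.25  0.11 -0.96]] [ 0.4726826  -0.17471013  0.31048694] [ 3.64184437e-02  2.91140432e-02 -2.24592661e-01  1.33915023e-05
 -1.31779906e+00 -1.20624591e+00]
```

View pics/w1.png

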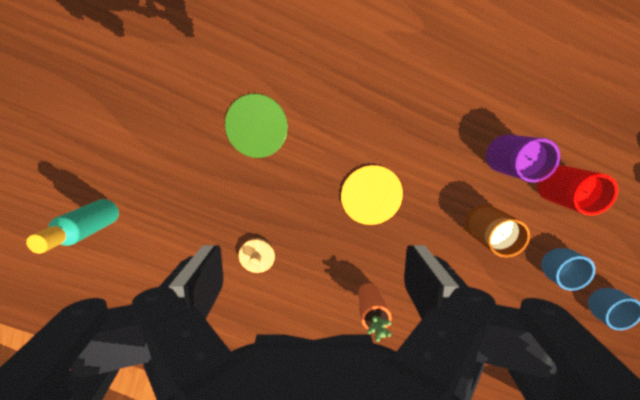

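The wrist view shows the mat (256,126), dish (372,195), lid (256,256), plant (376,315), candle mouth (506,235) and right planter (569,270). All of them are upright.

```bash
cat >> h.py <<'E'
def disc(im,c,u,v,h,tol,r):
    """colour-connected blob at pixel, ellipse edge projected to plane z=h -> enclosing circle"""
    m=np.zeros((402,642),np.uint8); cv2.floodFill(im.copy(),m,(u,v),0,(tol,)*3,(tol,)*3,4|cv2.FLOODFILL_MASK_ONLY|cv2.FLOODFILL_FIXED_RANGE|(255<<8))
    ct=max(cv2.findContours(m[1:-1,1:-1],0,1)[0],key=cv2.contourArea)[:,0].astype(float)
    K=np.array(c["camera_matrix"]);R=np.array(c["R"]);t=np.array(c["t"]).ravel()
    o=-R.T@t; ray=np.c_[(ct-K[[0,1],[2,2]])/K[[0,1],[0,1]],np.ones(len(ct))]@R
    X=(o+ray*((h-o[2])/ray[:,2])[:,None])[:,:2]
    A=np.c_[2*X,np.ones(len(X))]; s=np.linalg.lstsq(A,(X**2).sum(1),rcond=None)[0]
    return np.round([s[0],s[1],2*np.sqrt(s[2]+s[0]**2+s[1]**2)],4)
E
python3 - <<'E'
from h import *
z=np.load("w1.npz");im=z["im"];P=z["P"];c=get_calibration("wrist")
print("mat",disc(im,c,256,126,.004,40,0),"dish",disc(im,c,372,195,.006,40,0))
for n,u,v,r,a,b in [("plB",569,270,29,.034,.046),("candle",500,230,34,.063,.08),("plantcollar",376,315,22,.05,.074),("lid",256,256,22,.009,.02),("lidknob",252,252,22,.03,.05)]:
    print(n,obj(P,im,u,v,r,a,b))
z=np.load("top0.npz");c=get_calibration("top")
print("mat",disc(z["im"],c,413,204,.004,40,0),"dish",disc(z["im"],c,351,196,.006,40,0))
print("tbl",np.median(P[40:90,300:450,2]))
E
```

```text
mat [ 0.4593 -0.2682  0.0869] dish [ 0.4869 -0.0719  0.0899]
plB [4.701e-01 2.551e-01 6.130e-02 4.703e-01 2.537e-01 3.890e-02 4.980e+02]
candle [4.570e-01 1.076e-01 5.730e-02 4.571e-01 1.070e-01 6.890e-02 5.740e+02]
plantcollar [ 6.409e-01 -2.100e-03  4.500e-02  6.336e-01 -8.900e-03  6.960e-02
  6.090e+02]
lid [ 6.460e-01 -1.969e-01  5.650e-02  6.427e-01 -1.974e-01  1.370e-02
  7.680e+02]
lidknob [ 6.457e-01 -1.971e-01  1.800e-02  6.442e-01 -1.973e-01  3.720e-02
  1.230e+02]
mat [ 0.4608 -0.2684  0.0852] dish [ 0.4883 -0.0724  0.089 ]
tbl -5.442749476207663e-05
```

Request:
jog_arm --moves "1 3.77 8.83 -3 0 0 0;1 3.77 8.83 -3 0 0 0;1 3.77 8.83 -3 0 0 0;1 3.77 8.83 -3 0 0 0;1 3.77 8.83 -3 0 0 0;1 3.77 8.83 -3 0 0 0;1 3.77 8.83 -3 0 0 0;1 3.77 8.83 -3 0 0 0"

```text
time: 2.52
tcp_pos: [0.6243, 0.1796, 0.1891]
eef_rot: [-0.001, -0.2, 0.98, -0.0]
wrist_force: [-0.4, 0.2, -0.1]
gripper_width: 0.0855
grip_force: 0.0
```

Request:
jog_arm --moves "1 0 0 0 0 0 0;1 0 0 0 0 0 0;1 0 0 0 0 0 0"

```text
time: 2.9
tcp_pos: [0.6242, 0.1786, 0.1917]
eef_rot: [0.001, -0.2, 0.98, 0.0]
wrist_force: [0.6, -0.1, 0.9]
gripper_width: 0.0848
grip_force: 0.0
```

Run:
```python
from h import *
im,d,c=snap("wrist");cv2.imwrite("pics/w2.png",im);np.savez("w2.npz",im=im,P=cloud(d,c))
s=arm.observe();print(s["tcp_pos"],s["wrist_force"],s["qvel"].round(4))
```

```text
[0.62416987 0.17883001 0.19160055] [-0.01556718  0.27095357  0.15495667] [ 0.0057  0.0049  0.0019  0.0005 -0.0008 -0.0002]
```

View pics/w2.png

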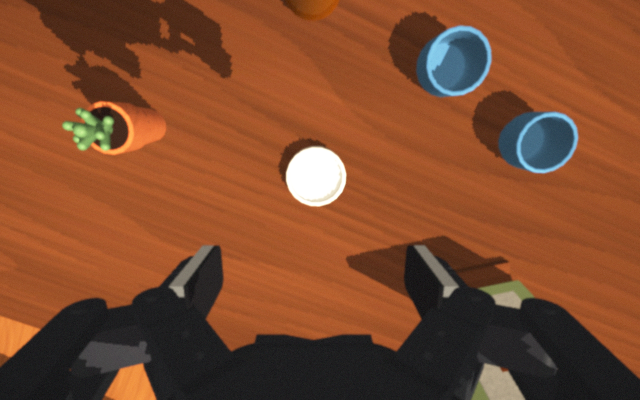

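The wrist view shows the saucer centred at (316,176) between the fingers. The right planter is at (455,62) and the frame corner is at the lower right.

Run:
```python
from h import *
z=np.load("w2.npz");im=z["im"];P=z["P"];c=get_calibration("wrist")
print("saucer",disc(im,c,316,176,.016,60,0),obj(P,im,316,176,34,.012,.03))
print("plB",obj(P,im,455,62,42,.034,.046),"plant",obj(P,im,115,130,35,.05,.074))
T=np.load("top0.npz")["P"]; q=T[100:150,160:225].reshape(-1,3);q=q[q[:,2]>.01]
print("frame",q.min(0),q.max(0),np.hypot(*(q[:,:2]-[.624,.179]).T).min())
```

```text
saucer [0.6212 0.1813 0.062 ] [6.218e-01 1.815e-01 6.330e-02 6.213e-01 1.813e-01 1.560e-02 6.160e+02]
plB [4.709e-01 2.544e-01 5.830e-02 4.695e-01 2.545e-01 3.930e-02 1.209e+03] plant [ 6.412e-01 -1.100e-03  4.460e-02  6.364e-01  6.200e-03  6.970e-02
  1.886e+03]
frame [0.37988298 0.01381635 0.01020708] [0.74721965 0.47323332 1.46913093] 0.1848488787303587
```

Request:
jog_arm --moves "1 -0.05 0.03 -1.5 0 0 0;1 -0.05 0.03 -3 0 0 0;1 -0.05 0.03 -4.2 0 0 0;1 -0.05 0.03 -4.6 0 0 0;1 -0.05 0.03 -4.75 0 0 0;1 -0.05 0.03 -4.75 0 0 0"

```text
time: 3.7
tcp_pos: [0.6232, 0.1813, 0.0024]
eef_rot: [0.001, -0.2, 0.98, 0.0]
wrist_force: [0.8, 0.4, 1.0]
gripper_width: 0.0856
grip_force: 0.0
```

Request:
jog_arm --moves "1 0 0 0 0 0 0;1 0 0 0 0 0 0"

```text
time: 3.95
tcp_pos: [0.6228, 0.1812, 0.0022]
eef_rot: [0.001, -0.2, 0.98, 0.0]
wrist_force: [0.2, 0.5, -0.2]
gripper_width: 0.0854
grip_force: 0.0
```

Position is good; lower 4 mm more and close.

Request:
jog_arm --moves "1 0 0 -0.1 0 0 0;0.5 0 0 -0.1 0 0 0;0.5 0 0 -0.1 0 0 0;0.5 0 0 -0.1 0 0 0;0.5 0 0 -0.1 0 0 0;0.5 0 0 -0.1 0 0 0;0.5 0 0 -0.1 0 0 0;0.5 0 0 -0.1 0 0 0" --grip_force 35

```text
time: 4.95
tcp_pos: [0.6221, 0.1807, -0.0029]
eef_rot: [0.0, -0.2, 0.98, -0.0]
wrist_force: [-2.5, -1.1, 5.3]
gripper_width: 0.0617
grip_force: 38.5
```

Request:
jog_arm --moves "0.5 0 0 0.5 0 0 0;0.5 0 0 2 0 0 0;0.5 0 0 3.5 0 0 0;0.5 -0.54 -1.5 4 0 0 0;0.5 -1.08 -3 4 0 0 0;0.5 -1.62 -4.5 4 0 0 0;0.5 -2.16 -6 4 0 0 0;0.5 -2.7 -7.5 4 0 0 0"

```text
time: 5.95
tcp_pos: [0.5163, -0.1121, 0.1567]
eef_rot: [0.0, -0.2, 0.98, 0.0]
wrist_force: [0.6, -0.4, -0.6]
gripper_width: 0.0617
grip_force: 38.7
```

Request:
jog_arm --moves "0.5 -0.54 -1.5 0 0 0 0;0.5 -1.08 -3 0 0 0 0;0.5 -1.35 -3.73 0 0 0 0;0.5 -1.35 -3.73 -1.2 0 0 0;0.5 -1.35 -3.73 -2 0 0 0;0.5 -1.35 -3.73 -2 0 0 0;0.5 -1.35 -3.73 -2 0 0 0;0.5 -1.35 -3.73 -2 0 0 0"

```text
time: 6.95
tcp_pos: [0.4644, -0.2598, 0.0783]
eef_rot: [0.001, -0.2, 0.98, -0.001]
wrist_force: [0.2, -0.2, -0.6]
gripper_width: 0.0616
grip_force: 38.7
```

Run:
```python
from h import *
im,d,c=snap("wrist");cv2.imwrite("pics/w3.png",im);np.savez("w3.npz",im=im,P=cloud(d,c))
s=arm.observe();print(s["tcp_pos"],s["wrist_force"],s["gripper_width"])
```

```text
[ 0.46426139 -0.25978448  0.07822636] [-0.58181849 -0.51543336 -0.24418911] 0.06169491973006244
```

View pics/w3.png

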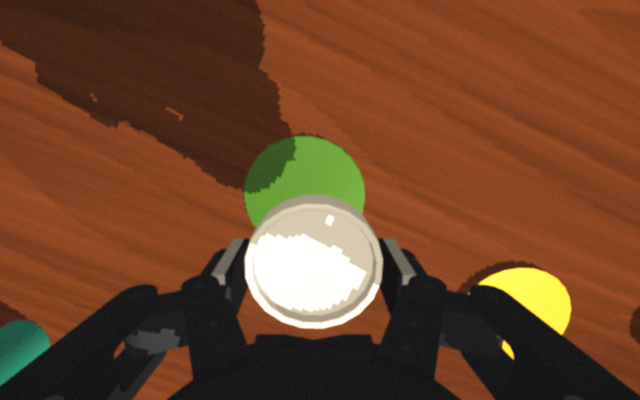

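The saucer is held level, its centre at (314,262), with the mat visible behind it. I'll measure the offset of the saucer from the mat in the same view.

Run:
```python
from h import *
z=np.load("w3.npz");im=z["im"];P=z["P"];c=get_calibration("wrist")
m=(P[...,2]>.07)&(P[...,2]<.1);m[:190]=0;m[330:]=0;m[:,:244]=0;m[:,384:]=0
q=P[m].astype(np.float32);print(np.percentile(q[:,2],[5,50,95]))
h=q[:,2]>np.percentile(q[:,2],95)-.004
print(cv2.minEnclosingCircle(q[h][:,:2].copy()))
# mat: visible green upper contour, circle fit
hsv=cv2.cvtColor(im,cv2.COLOR_BGR2HSV);g=((hsv[...,0]>40)&(hsv[...,0]<75)&(hsv[...,1]>100)).astype(np.uint8);g[:, :230]=0;g[:,380:]=0
pts=[]
for u in range(240,372):
    v=np.flatnonzero(g[:,u])
    if len(v): pts.append((u,v[0]))
pts=np.array(pts,float)
K=np.array(c["camera_matrix"]);R=np.array(c["R"]);t=np.array(c["t"]).ravel();o=-R.T@t
ray=np.c_[(pts-K[[0,1],[2,2]])/K[[0,1],[0,1]],np.ones(len(pts))]@R
X=(o+ray*((.004-o[2])/ray[:,2])[:,None])[:,:2]
s=np.linalg.lstsq(np.c_[2*X,np.ones(len(X))],(X**2).sum(1),rcond=None)[0];print("mat",s[:2],2*np.sqrt(s[2]+s[0]**2+s[1]**2))
```

```text
[0.08982008 0.09123824 0.09723614]
((0.46395325660705566, -0.25920334458351135), 0.03318236395716667)
mat [ 0.45901607 -0.26884684] 0.08747115869969095
```

Request:
jog_arm --moves "0.5 -0.11 -0.22 0 0 0 0;0.5 -0.11 -0.22 -0.8 0 0 0;0.5 -0.11 -0.22 -1.5 0 0 0;0.5 -0.11 -0.22 -1.75 0 0 0;0.5 -0.11 -0.22 -1.75 0 0 0;0.5 -0.11 -0.22 -1.75 0 0 0"

```text
time: 7.75
tcp_pos: [0.4596, -0.2688, 0.0079]
eef_rot: [0.001, -0.2, 0.98, -0.0]
wrist_force: [0.1, -0.2, -0.5]
gripper_width: 0.0616
grip_force: 38.7
```

Request:
jog_arm --moves "0.5 0 0 -0.1 0 0 0;0.5 0 0 -0.17 0 0 0;0.5 0 0 -0.17 0 0 0;0.5 0 0 -0.17 0 0 0"

```text
time: 8.25
tcp_pos: [0.4592, -0.2686, 0.001]
eef_rot: [0.0, -0.2, 0.98, -0.0]
wrist_force: [-2.0, 1.1, 9.5]
gripper_width: 0.0615
grip_force: 39.7
```

Request:
jog_arm --moves "1 0 0 0.02 0 0 0;1 0 0 0.02 0 0 0;1 0 0 0.02 0 0 0;1 0 0 0.02 0 0 0;1 0 0 0.02 0 0 0;1 0 0 0.8 0 0 0;1 0 0 2.3 0 0 0;1 0 0 3.5 0 0 0"

```text
time: 9.25
tcp_pos: [0.4589, -0.2687, 0.1421]
eef_rot: [0.0, -0.2, 0.98, -0.0]
wrist_force: [1.0, 0.4, 0.1]
gripper_width: 0.0857
grip_force: 0.0
```

Request:
jog_arm --moves "1 0 0 0 0 0 0;1 0 0 0 0 0 0"

```text
time: 9.5
tcp_pos: [0.4585, -0.2684, 0.1398]
eef_rot: [0.0, -0.2, 0.98, 0.0]
wrist_force: [-0.0, -0.6, -0.6]
gripper_width: 0.0854
grip_force: 0.0
```

Run:
```python
from h import *
im,d,c=snap("wrist");cv2.imwrite("pics/w4.png",im);P=cloud(d,c)
q=P.reshape(-1,3);w=(np.hypot(q[:,0]-.46,q[:,1]+.2685)<.06)&(q[:,2]>.016)&(q[:,2]<.03);q=q[w].astype(np.float32)
print(cv2.minEnclosingCircle(q[:,:2].copy()),np.median(q[:,2]),np.ptp(q[:,2]))
s=arm.observe();print(s["tcp_pos"],s["gripper_width"])
im,d,c=snap("top");P=cloud(d,c);q=P.reshape(-1,3);w=(np.hypot(q[:,0]-.46,q[:,1]+.2685)<.06)&(q[:,2]>.016)&(q[:,2]<.03);print(w.sum())
```

```text
((0.45890122652053833, -0.26762184500694275), 0.03155791386961937) 0.01944094 0.0056317654
[ 0.45808145 -0.26831389  0.13907686] 0.0852966659330075
8
```

View pics/w4.png

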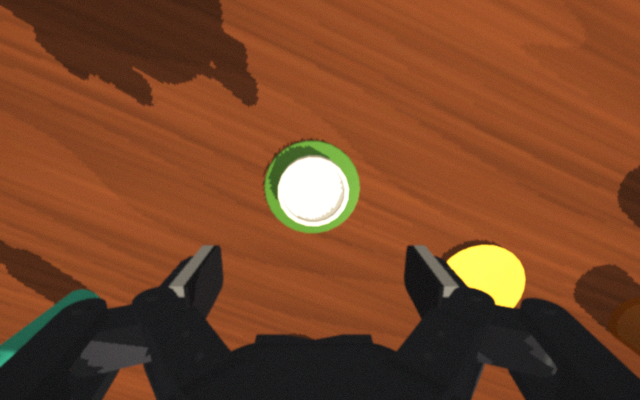

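The saucer sits centred on the mat at (313,191). Next is the planter.

Request:
jog_arm --moves "1 0.31 13.05 0 0 0 0;1 0.31 13.05 0 0 0 0;1 0.31 13.05 0 0 0 0;1 0.31 13.05 0 0 0 0;1 0.31 13.05 0 0 0 0;1 0.31 13.05 0 0 0 0;1 0.31 13.05 0 0 0 0;1 0.31 13.05 0 0 0 0"

```text
time: 10.6
tcp_pos: [0.4699, 0.233, 0.1388]
eef_rot: [-0.001, -0.2, 0.98, -0.001]
wrist_force: [1.7, 0.0, -0.1]
gripper_width: 0.0854
grip_force: 0.0
```

Request:
jog_arm --moves "1 0 0 0 0 0 0;1 0 0 0 0 0 0;1 0 0 0 0 0 0"

```text
time: 10.98
tcp_pos: [0.4704, 0.23, 0.1394]
eef_rot: [-0.001, -0.2, 0.98, -0.0]
wrist_force: [0.2, 0.3, -0.1]
gripper_width: 0.0851
grip_force: 0.0
```

```bash
cat >> h.py <<'E'
def near(P,x,y,r,a,b):
    q=P.reshape(-1,3);q=q[(np.hypot(q[:,0]-x,q[:,1]-y)<r)&(q[:,2]>a)&(q[:,2]<b)].astype(np.float32)
    c,rad=cv2.minEnclosingCircle(q[:,:2].copy());return np.round([*c,2*rad,np.median(q[:,2]),len(q)],4)
E
python3 - <<'E'
from h import *
im,d,c=snap("wrist");P=cloud(d,c);cv2.imwrite("pics/w5.png",im)
print(near(P,.471,.254,.045,.034,.05))
s=arm.observe();print(s["tcp_pos"])
E
```

```text
[4.707e-01 2.545e-01 5.810e-02 3.940e-02 1.118e+03]
[0.47060713 0.23004457 0.13969699]
```

Request:
jog_arm --moves "1 0 0.6 0 0 0 0;1 0 0.6 0 0 0 0;1 0 0.6 -1 0 0 0;1 0 0.6 -2 0 0 0;1 0 0.6 -2.8 0 0 0;1 0 0.6 -3.2 0 0 0;1 0 0.6 -3.2 0 0 0;1 0 0.6 -3.2 0 0 0"

```text
time: 12.02
tcp_pos: [0.4712, 0.2556, 0.0128]
eef_rot: [0.0, -0.2, 0.98, 0.0]
wrist_force: [-0.6, 0.4, -0.7]
gripper_width: 0.0852
grip_force: 0.0
```

Request:
jog_arm --moves "0.5 0 0 0 0 0 0;0.5 0 0 0 0 0 0;0.5 0 0 0 0 0 0;0.5 0 0 0 0 0 0;0.5 0 0 0 0 0 0;0.5 0 0 0 0 0 0;0.5 0 0 0 0 0 0" --grip_force 35

```text
time: 12.9
tcp_pos: [0.4712, 0.2557, 0.0133]
eef_rot: [0.001, -0.2, 0.98, 0.0]
wrist_force: [-1.6, -1.4, 7.6]
gripper_width: 0.0569
grip_force: 36.3
```

Request:
jog_arm --moves "0.5 0 0 0.5 0 0 0;0.5 0 0 2 0 0 0;0.5 0 0 3.2 0 0 0;0.5 0 -1 3.5 0 0 0;0.5 0 -2.5 3.5 0 0 0;0.5 0 -4 3.5 0 0 0;0.5 -0.1 -5.5 3.5 0 0 0;0.5 -0.1 -7 3.5 0 0 0"

```text
time: 13.9
tcp_pos: [0.4661, -0.0264, 0.1526]
eef_rot: [0.001, -0.2, 0.98, 0.0]
wrist_force: [1.6, 0.7, -1.5]
gripper_width: 0.0565
grip_force: 38.4
```

Request:
jog_arm --moves "0.5 -0.1 -1.5 0 0 0 0;0.5 -0.2 -3 0 0 0 0;0.5 -0.2 -4.5 0 0 0 0;0.5 -0.2 -5.5 0 0 0 0;0.5 -0.2 -6.1 0 0 0 0;0.5 -0.2 -6.1 -1 0 0 0;0.5 -0.2 -6.1 -1 0 0 0;0.5 -0.2 -6.1 -1 0 0 0"

```text
time: 14.9
tcp_pos: [0.4592, -0.2687, 0.1131]
eef_rot: [0.0, -0.2, 0.98, -0.0]
wrist_force: [0.1, -0.6, -0.4]
gripper_width: 0.0567
grip_force: 38.5
```

Run:
```python
from h import *
im,d,c=snap("wrist");P=cloud(d,c);cv2.imwrite("pics/w6.png",im)
s=arm.observe();t=s["tcp_pos"];print(t,s["gripper_width"])
print("planter",near(P,t[0],t[1],.04,t[2]+.022,t[2]+.032))
print("saucer",near(P,.459,-.268,.045,.016,.03))
```

```text
[ 0.45962981 -0.26865905  0.11353631] 0.05697773194528068
planter [ 4.529e-01 -2.716e-01  7.860e-02  1.392e-01  5.026e+03]
saucer [ 4.582e-01 -2.678e-01  6.270e-02  1.950e-02  6.040e+02]
```

View pics/w6.png

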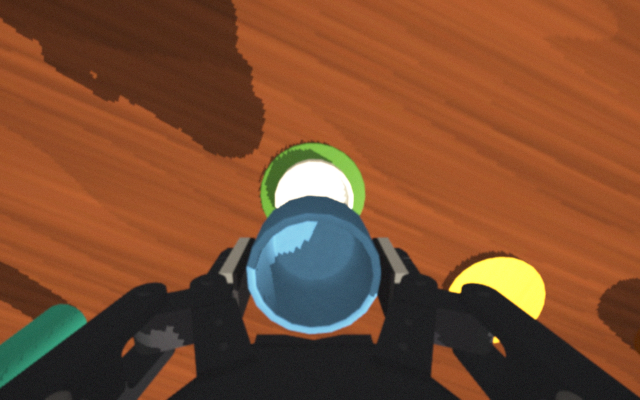

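The planter is held upright, its rim centre at (314,267), with the saucer below at (314,187). I'll measure the planter's offset from the TCP using its blue pixels.

Run:
```python
from h import *
im,d,c=snap("wrist");P=cloud(d,c)
h=cv2.cvtColor(im,cv2.COLOR_BGR2HSV);m=(h[...,0]>90)&(h[...,0]<115)&(h[...,1]>90)&(P[...,2]>.134)
q=P[m].astype(np.float32);print(cv2.minEnclosingCircle(q[:,:2].copy()),np.median(q[:,2]),arm.observe()["tcp_pos"])
```

```text
((0.44064241647720337, -0.2767936587333679), 0.0480971522629261) 0.13937867 [ 0.45972925 -0.26861135  0.11358259]
```

Run:
```python
from h import *
im=cv2.imread("pics/w6.png");c=get_calibration("wrist");K=np.array(c["camera_matrix"]);R=np.array(c["R"]);t=np.array(c["t"]).ravel();o=-R.T@t
def px(u,v,h):
    r=np.array([(u-K[0,2])/K[0,0],(v-K[1,2])/K[1,1],1])@R;return (o+r*(h-o[2])/r[2])[:2]
h=cv2.cvtColor(im,cv2.COLOR_BGR2HSV);m=((h[...,0]>85)&(h[...,0]<120)&(h[...,1]>70)&(h[...,2]>60)).astype(np.uint8);m[:225]=0
n,l,s,ce=cv2.connectedComponentsWithStats(m);k=l[290,314];print(s[k])
ct=max(cv2.findContours((l==k).astype(np.uint8),0,1)[0],key=cv2.contourArea)[:,0]
ct=ct[ct[:,1]>262]
X=np.array([px(u,v,.140) for u,v in ct]);s=np.linalg.lstsq(np.c_[2*X,np.ones(len(X))],(X**2).sum(1),rcond=None)[0];print(s[:2],2*np.sqrt(s[2]+s[0]**2+s[1]**2))
```

```text
[  245   225   136   108 12228]
[ 0.45782448 -0.26870989] 0.05677755451021476
```

Request:
jog_arm --moves "0.5 0.02 0.02 -0.8 0 0 0;0.5 0.02 0.02 -1.5 0 0 0;0.5 0.02 0.02 -1.9 0 0 0;0.5 0.02 0.02 -2 0 0 0;0.5 0.02 0.02 -2.05 0 0 0;0.5 0.02 0.02 -2.05 0 0 0"

```text
time: 15.75
tcp_pos: [0.4602, -0.2679, 0.0309]
eef_rot: [0.001, -0.2, 0.98, -0.0]
wrist_force: [0.4, 0.7, -1.3]
gripper_width: 0.0571
grip_force: 38.4
```

Request:
jog_arm --moves "0.5 0 0 -0.08 0 0 0;0.5 0 0 -0.12 0 0 0;0.5 0 0 -0.12 0 0 0;0.5 0 0 -0.12 0 0 0"

```text
time: 16.25
tcp_pos: [0.4602, -0.2681, 0.0272]
eef_rot: [0.001, -0.2, 0.98, -0.001]
wrist_force: [-5.0, 4.0, 19.0]
gripper_width: 0.0567
grip_force: 40.3
```

Seated at the expected height. Release and rise.

Request:
jog_arm --moves "1 0 0 0.05 0 0 0;1 0 0 0.05 0 0 0;1 0 0 0.05 0 0 0;1 0 0 0.05 0 0 0;1 0 0 0.05 0 0 0;1 0 0 0.8 0 0 0;1 0 0 2.3 0 0 0;1 0 0 3.5 0 0 0"

```text
time: 17.25
tcp_pos: [0.4596, -0.268, 0.1672]
eef_rot: [0.0, -0.2, 0.98, -0.0]
wrist_force: [0.6, 0.2, -0.5]
gripper_width: 0.0851
grip_force: 0.0
```

Request:
jog_arm --moves "1 0 0 0 0 0 0;1 0 0 0 0 0 0"

```text
time: 17.5
tcp_pos: [0.4591, -0.2677, 0.1649]
eef_rot: [0.0, -0.2, 0.98, 0.0]
wrist_force: [-0.5, 0.7, -0.7]
gripper_width: 0.0852
grip_force: 0.0
```

Run:
```python
from h import *
im,d,c=snap("wrist");P=cloud(d,c);cv2.imwrite("pics/w7.png",im)
print(arm.observe()["tcp_pos"],"planter",near(P,.459,-.268,.04,.045,.07),"saucer",near(P,.459,-.268,.045,.015,.025))
```

```text
[ 0.45878146 -0.26765082  0.1642273 ] planter [ 4.590e-01 -2.673e-01  5.820e-02  5.330e-02  1.115e+03] saucer [ 4.561e-01 -2.685e-01  6.210e-02  1.910e-02  2.105e+03]
```

View pics/w7.png

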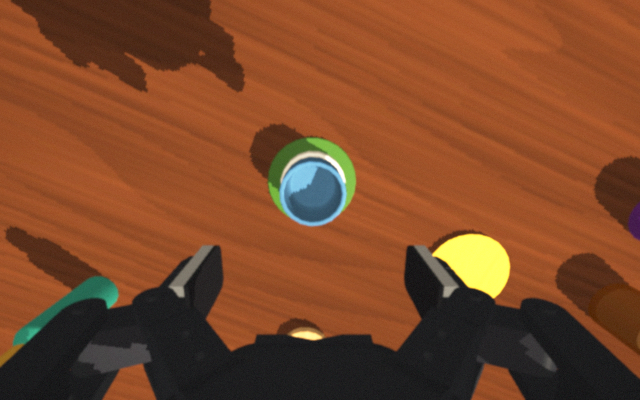

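The planter is upright in the saucer at (313,190), rim at 53 mm as expected. Next is the plant.

Request:
jog_arm --moves "1 4.55 6.63 1.4 0 0 0;1 4.55 6.63 1.4 0 0 0;1 4.55 6.63 1.4 0 0 0;1 4.55 6.63 1.4 0 0 0;1 4.55 6.63 1.4 0 0 0;1 4.55 6.63 1.4 0 0 0;1 4.55 6.63 1.4 0 0 0;1 4.55 6.63 1.4 0 0 0"

```text
time: 18.55
tcp_pos: [0.6405, -0.0036, 0.22]
eef_rot: [-0.001, -0.2, 0.98, -0.0]
wrist_force: [0.5, -0.7, -0.7]
gripper_width: 0.0849
grip_force: 0.0
```

Request:
jog_arm --moves "1 0 0 0 0 0 0;1 0 0 0 0 0 0"

```text
time: 18.8
tcp_pos: [0.6412, -0.0036, 0.2214]
eef_rot: [0.0, -0.199, 0.98, 0.0]
wrist_force: [-0.4, 0.2, 0.4]
gripper_width: 0.0854
grip_force: 0.0
```

Run:
```python
from h import *
im,d,c=snap("wrist");P=cloud(d,c);cv2.imwrite("pics/w8.png",im)
print(arm.observe()["tcp_pos"],near(P,.641,-.002,.035,.064,.073),near(P,.641,-.002,.035,.073,.11))
```

```text
[ 0.64128359 -0.00341165  0.22145759] [ 6.413e-01 -2.000e-03  4.390e-02  7.010e-02  7.640e+02] [ 6.413e-01 -1.900e-03  3.650e-02  9.410e-02  7.570e+02]
```

View pics/w8.png

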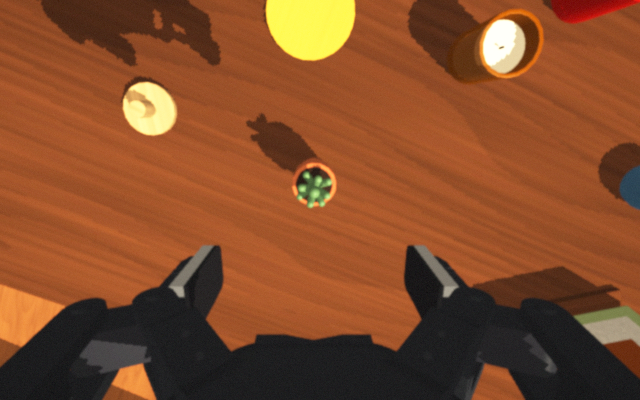

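The plant is upright at (314,184), between the fingers. I'll descend on it.

Request:
jog_arm --moves "1 0 0.03 -1 0 0 0;1 0 0.03 -2.2 0 0 0;1 0 0.03 -3.3 0 0 0;1 0 0.03 -4.1 0 0 0;1 0 0.03 -4.45 0 0 0;1 0 0.03 -4.45 0 0 0;1 0 0.03 -4.45 0 0 0"

```text
time: 19.73
tcp_pos: [0.6426, -0.0014, 0.0448]
eef_rot: [0.001, -0.2, 0.98, -0.0]
wrist_force: [-1.2, -0.0, -0.3]
gripper_width: 0.0853
grip_force: 0.0
```

Request:
jog_arm --moves "0.3 0 0 0 0 0 0;0.3 0 0 0 0 0 0;0.3 0 0 0 0 0 0;0.3 0 0 0 0 0 0;0.3 0 0 0 0 0 0;0.3 0 0 0 0 0 0;0.3 0 0 0 0 0 0;0.3 0 0 0 0 0 0" --grip_force 35

```text
time: 20.72
tcp_pos: [0.6421, -0.0014, 0.0441]
eef_rot: [0.001, -0.2, 0.98, -0.0]
wrist_force: [-1.5, 0.0, 6.8]
gripper_width: 0.042
grip_force: 35.0
```

Request:
jog_arm --moves "0.3 0 0 0.4 0 0 0;0.3 0 0 1.3 0 0 0;0.3 0 0 2.4 0 0 0;0.3 -0.4 -0.6 2.9 0 0 0;0.3 -1 -1.5 3 0 0 0;0.3 -1.7 -2.5 3 0 0 0;0.3 -2.4 -3.5 3 0 0 0;0.3 -3.1 -4.5 3 0 0 0"

```text
time: 21.72
tcp_pos: [0.5163, -0.1825, 0.164]
eef_rot: [0.0, -0.2, 0.98, 0.0]
wrist_force: [-0.1, -0.7, -1.9]
gripper_width: 0.042
grip_force: 36.0
```

Request:
jog_arm --moves "0.3 -0.7 -1 0 0 0 0;0.3 -1.2 -1.7 0 0 0 0;0.3 -1.48 -2.1 0 0 0 0;0.3 -1.48 -2.1 0 0 0 0;0.3 -1.48 -2.1 0 0 0 0;0.3 -1.48 -2.1 0 0 0 0"

```text
time: 22.48
tcp_pos: [0.4589, -0.2649, 0.1632]
eef_rot: [0.0, -0.201, 0.98, 0.0]
wrist_force: [-0.5, -0.7, -1.2]
gripper_width: 0.0419
grip_force: 35.9
```

Run:
```python
from h import *
im,d,c=snap("wrist");P=cloud(d,c);cv2.imwrite("pics/w9.png",im)
s=arm.observe();t=s["tcp_pos"];print(t,s["gripper_width"])
print("planter",near(P,.459,-.268,.04,.045,.062))
```

```text
[ 0.45885247 -0.26485789  0.16315971] 0.04196548613164013
planter [ 4.586e-01 -2.677e-01  5.780e-02  5.340e-02  7.540e+02]
```

View pics/w9.png

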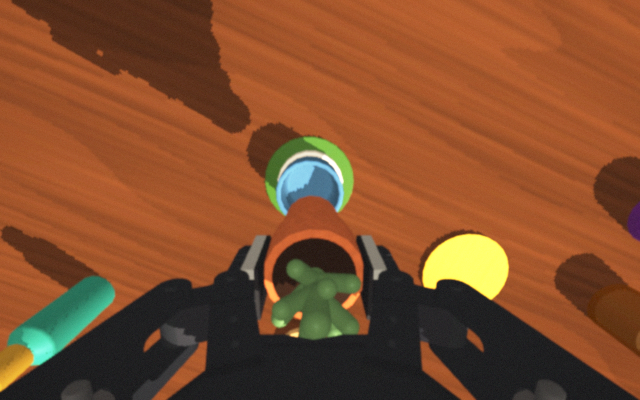

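The plant is held upright above the planter at (310,187). I'll lower it.

Request:
jog_arm --moves "0.3 0.02 -0.05 0 0 0 0;0.3 0.02 -0.05 -0.6 0 0 0;0.3 0.02 -0.05 -1.2 0 0 0;0.3 0.02 -0.05 -1.8 0 0 0;0.3 0.02 -0.05 -2.2 0 0 0;0.3 0.02 -0.05 -2.35 0 0 0;0.3 0.02 -0.05 -2.35 0 0 0;0.3 0.02 -0.05 -2.35 0 0 0"

```text
time: 23.52
tcp_pos: [0.4597, -0.2676, 0.0699]
eef_rot: [0.001, -0.2, 0.98, -0.0]
wrist_force: [0.7, -0.2, -1.2]
gripper_width: 0.0418
grip_force: 35.9
```

Request:
jog_arm --moves "0.3 0 0 -0.08 0 0 0;0.3 0 0 -0.14 0 0 0;0.3 0 0 -0.14 0 0 0;0.3 0 0 -0.14 0 0 0"

```text
time: 24.02
tcp_pos: [0.4591, -0.2675, 0.0637]
eef_rot: [0.0, -0.2, 0.98, -0.0]
wrist_force: [0.1, -0.0, -1.8]
gripper_width: 0.042
grip_force: 35.9
```

Request:
jog_arm --moves "0.3 0 0 -0.03 0 0 0;0.3 0 0 -0.05 0 0 0;0.3 0 0 -0.05 0 0 0"

```text
time: 24.4
tcp_pos: [0.4596, -0.2676, 0.063]
eef_rot: [0.0, -0.2, 0.98, -0.0]
wrist_force: [-3.1, 2.1, 11.2]
gripper_width: 0.0421
grip_force: 36.8
```

Request:
jog_arm --moves "1 0 0 0.02 0 0 0;1 0 0 0.02 0 0 0;1 0 0 0.02 0 0 0;1 0 0 0.02 0 0 0;1 0 0 0.02 0 0 0;1 0 0 0.8 0 0 0;1 0 0 2.2 0 0 0;1 0 0 3.2 0 0 0"

```text
time: 25.4
tcp_pos: [0.4595, -0.2677, 0.1919]
eef_rot: [0.001, -0.2, 0.98, -0.0]
wrist_force: [0.8, -1.0, -0.4]
gripper_width: 0.0854
grip_force: 0.0
```

Request:
jog_arm --moves "1 0 9.36 0 0 0 0;1 0 9.36 0 0 0 0;1 0 9.36 0 0 0 0;1 0 9.36 0 0 0 0;1 0 9.36 0 0 0 0;1 0 9.36 0 0 0 0;1 0 9.36 0 0 0 0;1 0 9.36 0 0 0 0"

```text
time: 26.4
tcp_pos: [0.4588, 0.107, 0.1894]
eef_rot: [-0.0, -0.201, 0.98, -0.0]
wrist_force: [0.3, -0.9, -0.1]
gripper_width: 0.0854
grip_force: 0.0
```

Request:
jog_arm --moves "1 0 0 0 0 0 0;1 0 0 0 0 0 0"

```text
time: 26.65
tcp_pos: [0.4592, 0.1058, 0.1897]
eef_rot: [0.0, -0.199, 0.98, 0.0]
wrist_force: [-0.8, 0.8, 0.2]
gripper_width: 0.0856
grip_force: 0.0
```

Run:
```python
from h import *
im,d,c=snap("wrist");P=cloud(d,c);cv2.imwrite("pics/w10.png",im)
s=arm.observe();t=s["tcp_pos"];print(t,near(P,.457,.107,.042,.063,.08))
im,d,c=snap("scene");cv2.imwrite("pics/s10.png",cv2.resize(im[130:300,130:480],None,fx=2.2,fy=2.2))
P=cloud(d,c);q=P[(np.hypot(P[...,0]-.459,P[...,1]+.2676)<.04)];print(q[:,2].max())
```

```text
[0.45921528 0.10586596 0.18969169] [4.574e-01 1.074e-01 5.600e-02 6.940e-02 9.490e+02]
0.123614767007911
```

View pics/s10.png

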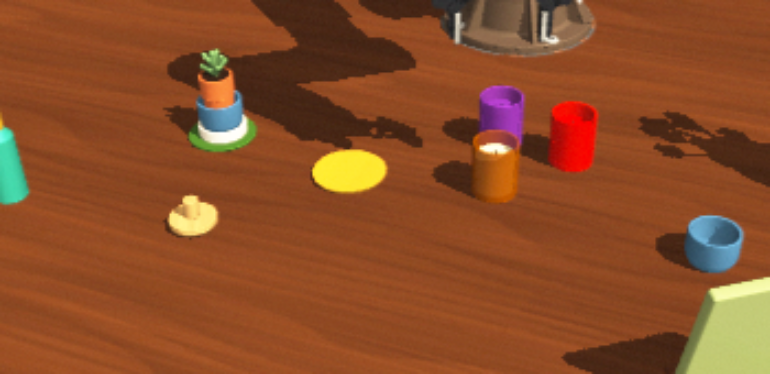

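The stack stands upright on the mat, around (220,100) in the crop. Next is the amber candle at (495,165).

Request:
jog_arm --moves "1 -0.05 0.03 -1 0 0 0;1 -0.05 0.03 -2.2 0 0 0;1 -0.05 0.03 -3.3 0 0 0;1 -0.05 0.03 -4 0 0 0;1 -0.05 0.03 -4.1 0 0 0;1 -0.05 0.03 -4.1 0 0 0;1 -0.05 0.03 -4.1 0 0 0"

```text
time: 27.62
tcp_pos: [0.458, 0.1086, 0.0269]
eef_rot: [0.001, -0.2, 0.98, 0.0]
wrist_force: [0.3, 0.5, 0.2]
gripper_width: 0.0854
grip_force: 0.0
```

Request:
jog_arm --moves "0.5 0 0 0 0 0 0;0.5 0 0 0 0 0 0;0.5 0 0 0 0 0 0;0.5 0 0 0 0 0 0;0.5 0 0 0 0 0 0;0.5 0 0 0 0 0 0;0.5 0 0 0 0 0 0" --grip_force 45

```text
time: 28.5
tcp_pos: [0.4575, 0.1083, 0.0267]
eef_rot: [0.001, -0.2, 0.98, 0.0]
wrist_force: [-3.4, -0.4, 10.2]
gripper_width: 0.056
grip_force: 45.9
```

Request:
jog_arm --moves "0.5 0 0 0.4 0 0 0;0.5 0 0 1 0 0 0;0.5 0.1 -0.6 1.2 0 0 0;0.5 0.3 -1.7 1.2 0 0 0;0.5 0.5 -2.9 1.2 0 0 0;0.5 0.7 -4 1.2 0 0 0;0.5 0.75 -4.5 1.2 0 0 0;0.5 0.75 -4.5 1.2 0 0 0"

```text
time: 29.5
tcp_pos: [0.4867, -0.0731, 0.0735]
eef_rot: [-0.0, -0.199, 0.98, 0.0]
wrist_force: [0.1, 0.3, -2.9]
gripper_width: 0.0561
grip_force: 48.6
```

Request:
jog_arm --moves "0.5 0 0 0 0 0 0;0.5 0 0 0 0 0 0"

```text
time: 29.75
tcp_pos: [0.4871, -0.0712, 0.0737]
eef_rot: [0.0, -0.201, 0.98, 0.0]
wrist_force: [-0.1, 0.3, -3.0]
gripper_width: 0.0558
grip_force: 48.6
```

Run:
```python
from h import *
im,d,c=snap("wrist");P=cloud(d,c);cv2.imwrite("pics/w11.png",im)
s=arm.observe();t=s["tcp_pos"];print(t,s["gripper_width"])
```

```text
[ 0.48711576 -0.07115091  0.07372652] 0.056061344350157485
```

View pics/w11.png

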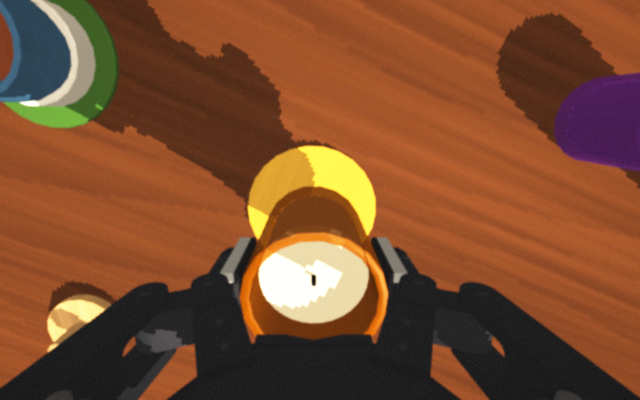

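The candle is held upright over the dish (312,205). I'll lower it.

Request:
jog_arm --moves "0.5 0.01 -0.02 -0.4 0 0 0;0.5 0.01 -0.02 -0.75 0 0 0;0.5 0.01 -0.02 -0.92 0 0 0;0.5 0.01 -0.02 -1 0 0 0;0.5 0.01 -0.02 -1 0 0 0;0.5 0.01 -0.02 -1.05 0 0 0;0.5 0.01 -0.02 -1.05 0 0 0"

```text
time: 30.68
tcp_pos: [0.488, -0.0727, 0.0328]
eef_rot: [0.001, -0.2, 0.98, -0.0]
wrist_force: [-2.8, 1.5, 8.4]
gripper_width: 0.0557
grip_force: 49.3
```

Request:
jog_arm --moves "1 0 0 0 0 0 0;1 0 0 0 0 0 0;1 0 0 0 0 0 0;1 0 0 0 0 0 0;1 0 0 0 0 0 0;1 0 0 0.8 0 0 0;1 0 0 2.2 0 0 0;1 0 0 3 0 0 0"

```text
time: 31.68
tcp_pos: [0.4883, -0.0726, 0.1542]
eef_rot: [0.001, -0.2, 0.98, -0.0]
wrist_force: [0.9, 0.2, -0.3]
gripper_width: 0.0856
grip_force: 0.0
```

Run:
```python
from h import *
im,d,c=snap("wrist");P=cloud(d,c)
print(arm.observe()["tcp_pos"],"candle",near(P,.4876,-.072,.042,.068,.085),"dish",disc(im,c,312,160,.006,40,0))
cv2.imwrite("pics/w12.png",im)
```

```text
[ 0.49019606 -0.07260103  0.15776584] candle [ 4.873e-01 -7.210e-02  5.600e-02  7.530e-02  1.377e+03] dish [ 0.484  -0.0746  0.0429]
```

Request:
jog_arm --moves "1 3.95 -3.13 0 0 0 0;1 3.95 -3.13 0 0 0 0;1 3.95 -3.13 0 0 0 0;1 3.95 -3.13 0 0 0 0;1 3.95 -3.13 0 0 0 0;1 3.95 -3.13 0 0 0 0;1 3.95 -3.13 0 0 0 0"

```text
time: 32.6
tcp_pos: [0.645, -0.197, 0.1522]
eef_rot: [0.0, -0.201, 0.98, -0.0]
wrist_force: [0.7, 0.5, -0.2]
gripper_width: 0.0854
grip_force: 0.0
```

Run:
```python
from h import *
im,d,c=snap("wrist");P=cloud(d,c)
print(arm.observe()["tcp_pos"],"lid",near(P,.646,-.198,.045,.009,.02),near(P,.646,-.198,.025,.03,.045))
cv2.imwrite("pics/w13.png",np.hstack([cv2.imread("pics/w12.png")[:,120:520],im[:,120:520]]))
```

```text
[ 0.64512613 -0.19710633  0.15236809] lid [ 6.460e-01 -1.977e-01  5.600e-02  1.370e-02  2.256e+03] [ 6.459e-01 -1.979e-01  1.770e-02  3.750e-02  3.350e+02]
```

View pics/w13.png

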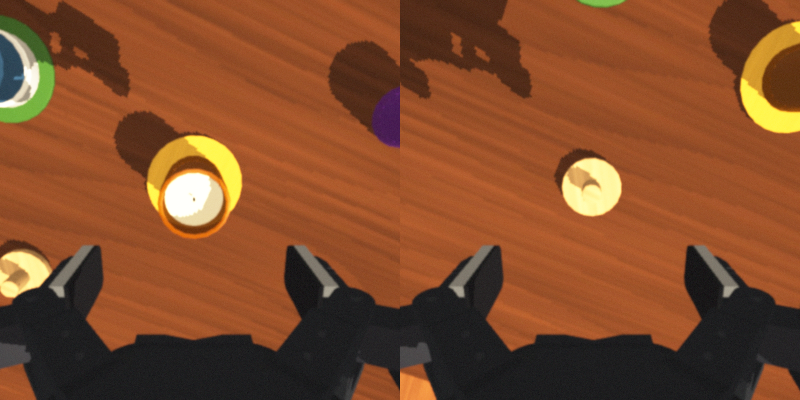

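On the left, the candle is upright in the middle of the dish at (194,200). On the right, the lid is upright at (592,187), and I'll grip its knob.

Request:
jog_arm --moves "1 0.02 -0.02 -1.2 0 0 0;1 0.02 -0.02 -2.4 0 0 0;0.6 0.02 -0.02 -3.1 0 0 0;0.5 0.02 -0.02 -3.35 0 0 0;0.5 0.02 -0.02 -3.35 0 0 0;0.5 0.02 -0.02 -3.35 0 0 0"

```text
time: 33.4
tcp_pos: [0.6475, -0.1987, 0.0194]
eef_rot: [0.001, -0.2, 0.98, -0.0]
wrist_force: [-0.1, -0.7, 1.0]
gripper_width: 0.043
grip_force: 0.0
```

Request:
jog_arm --moves "0 0 0 0 0 0 0;0 0 0 0 0 0 0;0 0 0 0 0 0 0;0 0 0 0 0 0 0;0 0 0 0 0 0 0;0 0 0 0 0 0 0;0 0 0 0 0 0 0;0 0 0 0 0 0 0" --grip_force 30

```text
time: 34.4
tcp_pos: [0.647, -0.1988, 0.0189]
eef_rot: [0.001, -0.2, 0.98, -0.0]
wrist_force: [-1.0, 1.0, 6.9]
gripper_width: 0.017
grip_force: 29.3
```

Request:
jog_arm --moves "0 0 0 0.5 0 0 0;0 0 0 1.6 0 0 0;0 -0.2 0.15 2.6 0 0 0;0 -0.9 0.7 3 0 0 0;0 -1.8 1.4 3 0 0 0;0 -2.7 2.1 3 0 0 0;0 -3.5 2.8 3 0 0 0;0 -3.97 3.15 3 0 0 0"

```text
time: 35.4
tcp_pos: [0.4859, -0.0718, 0.1379]
eef_rot: [0.0, -0.2, 0.98, 0.0]
wrist_force: [0.8, 0.2, -0.0]
gripper_width: 0.0166
grip_force: 29.4
```

Request:
jog_arm --moves "0 0 0 0 0 0 0;0 0 0 0 0 0 0;0 0 0 0 0 0 0"

```text
time: 35.78
tcp_pos: [0.4881, -0.0731, 0.1375]
eef_rot: [-0.0, -0.2, 0.98, -0.0]
wrist_force: [-0.1, 0.4, -0.2]
gripper_width: 0.0168
grip_force: 29.4
```

Run:
```python
from h import *
im,d,c=snap("wrist");P=cloud(d,c);s=arm.observe();t=s["tcp_pos"]
print(t,s["gripper_width"],"candle",near(P,.4876,-.072,.042,.068,.085))
h=cv2.cvtColor(im,cv2.COLOR_BGR2HSV);print(h[250:300:10,300:330:10].reshape(-1,3).tolist()[:4])
cv2.imwrite("pics/w14.png",im)
```

```text
[ 0.4879532  -0.07305601  0.13743171] 0.016803362817287306 candle [ 4.846e-01 -7.320e-02  5.510e-02  7.540e-02  6.800e+02]
[[16, 146, 166], [16, 148, 183], [16, 145, 181], [16, 150, 208]]
```

View pics/w14.png

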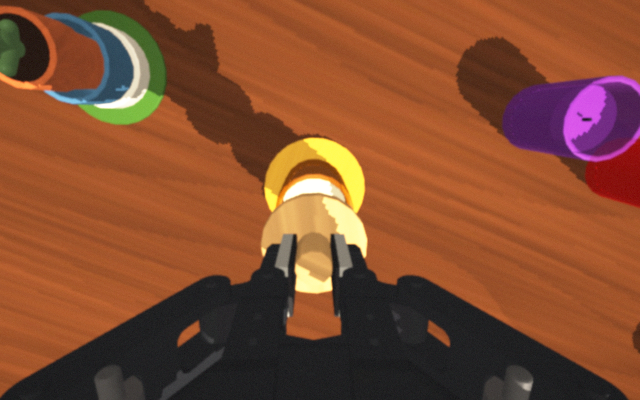

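The lid is held level, with the jar directly behind it at (313,187). I'll lower it.

Request:
jog_arm --moves "0 0.01 0 -0.5 0 0 0;0 0.01 0 -0.9 0 0 0;0 0.01 0 -1.1 0 0 0;0 0.01 0 -1.1 0 0 0;0 0.01 0 -1.16 0 0 0;0 0.01 0 -1.2 0 0 0;0 0.01 0 -1.2 0 0 0"

```text
time: 36.7
tcp_pos: [0.488, -0.0727, 0.0898]
eef_rot: [0.0, -0.2, 0.98, -0.0]
wrist_force: [0.1, 0.5, -0.7]
gripper_width: 0.0168
grip_force: 29.4
```

Request:
jog_arm --moves "0 0 0 -0.03 0 0 0;0 0 0 -0.05 0 0 0;0 0 0 -0.05 0 0 0"

```text
time: 37.08
tcp_pos: [0.4885, -0.0727, 0.0889]
eef_rot: [0.001, -0.2, 0.98, -0.0]
wrist_force: [-3.2, 1.5, 11.5]
gripper_width: 0.0165
grip_force: 30.5
```

Request:
jog_arm --moves "0.6 0 0 0 0 0 0;0.6 0 0 0 0 0 0;0.6 0 0 0 0 0 0;0.6 0 0 0 0 0 0;0.6 0 0 0 0 0 0;0.6 0 0 1 0 0 0;0.6 0 0 2.2 0 0 0;0.6 0 0 3 0 0 0"

```text
time: 38.08
tcp_pos: [0.4884, -0.0727, 0.2099]
eef_rot: [0.001, -0.2, 0.98, -0.0]
wrist_force: [0.3, 0.5, -0.3]
gripper_width: 0.0514
grip_force: 0.0
```

Request:
jog_arm --moves "0.6 0 0 0 0 0 0;0.6 0 0 0 0 0 0;0.6 0 0 0 0 0 0"

```text
time: 38.45
tcp_pos: [0.4873, -0.0728, 0.2065]
eef_rot: [-0.001, -0.2, 0.98, 0.0]
wrist_force: [0.3, 0.2, 0.7]
gripper_width: 0.0512
grip_force: 0.0
```

Run:
```python
from h import *
im,d,c=snap("wrist");P=cloud(d,c);s=arm.observe()
print(s["tcp_pos"],"liddisc",near(P,.488,-.072,.042,.078,.09),"knob",near(P,.488,-.072,.03,.1,.115))
q=P.reshape(-1,3);q=q[(np.hypot(q[:,0]-.488,q[:,1]+.072)<.027)&(np.hypot(q[:,0]-.488,q[:,1]+.072)>.013)&(q[:,2]>.078)&(q[:,2]<.09)]
print("tilt",np.linalg.lstsq(np.c_[q[:,:2],np.ones(len(q))],q[:,2],rcond=None)[0])
im,d,c=snap("scene");P=cloud(d,c)
print("planter",near(P,.459,-.2676,.04,.03,.055),"leaves",near(P,.459,-.2676,.04,.095,.14),"collar",near(P,.459,-.2676,.04,.065,.088))
```

```text
[ 0.48733487 -0.0727962   0.20655781] liddisc [ 4.877e-01 -7.190e-02  5.610e-02  8.370e-02  2.506e+03] knob [ 4.874e-01 -7.210e-02  1.800e-02  1.075e-01  3.740e+02]
tilt [0.00060534 0.00151308 0.08358163]
planter [ 4.622e-01 -2.672e-01  6.040e-02  4.480e-02  2.040e+02] leaves [ 4.604e-01 -2.654e-01  3.470e-02  1.125e-01  8.700e+01] collar [ 4.605e-01 -2.687e-01  4.950e-02  7.800e-02  1.160e+02]
```

The lid is level, its disc top at 84 mm and knob at 108 mm, so it is fully seated. The plant stack is upright.

```bash
python3 -c "
from rig import arm
print(arm.close_job())"
```

```text
the job is handed in; nothing more can be done
None
```

The job is done and handed in at about 38.5 s: saucer, planter and succulent are stacked on the green mat and the lidded candle is on the brass dish, with all five pieces upright and seated and the gripper clear of everything.

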